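# Put the counter kit back in its shadow-foam trays

## Task

Put the red stapler, the white label roll, the larger brass weight and the red-handled stamp each into the foam tray whose cut-out has its shape and size, upright and resting on the cut-out's floor, and let go. Leave the small brass weight and the blue sponge dish standing where they are.

Things in the scene. Friction and masses are not known exactly. Their poses are not given: they have to be found in the camera images.
- red_stapler: Loose office stapler, red top over a black base, standing upright on its base: 34 wide, 125 long, 47 mm high. Origin: centre of the underside; long side along its y axis, width along x, z up. The base plate is 34 wide and 8 mm high; the red top, 28 to 47 mm above the underside, is 26 mm wide and rigidly fixed: grasp that across its width near the middle.
- white_roll: Loose white roll of labels with a cardboard core, standing on its flat end: 66 mm diameter, 40 mm high, solid to a gripper (the core cannot be entered). Origin: centre of the underside, z up (yaw means nothing). Grasp it across the diameter.
- big_weight: Loose brass scale weight with a knob on top, the larger of the two: 38 mm diameter, 45 mm high. Origin: centre of the underside, z up (yaw means nothing). Acts to a gripper as a plain upright cylinder.
- red_stamp: Loose rubber stamp with a red turned handle, standing on its rectangular wooden foot: foot 18 x 34 mm and 22 mm high, handle up to 28 mm across, whole height 77 mm. Origin: centre of the underside; foot's long side along its y axis, z up. Grasp the handle's upper part, 45 to 75 mm above the underside, best closing along its x axis.
- stapler_tray: Fixed dark foam tile, 156 x 66 mm, 25 mm high, with one long rectangular 140 x 48 mm cut-out in its middle, 11 mm deep; the yellow floor of it lies 14 mm above the worktop. It matches the stapler. No finger fits beside the seated thing: keep fingertips 13 mm or more above its underside. Origin: centre of the underside, below the cut-out's centre; z up, x along the long side of the cut-out (stapler's y goes along it, either way).
- roll_tray: Fixed dark foam tile, 96 x 96 mm, 25 mm high, with one large round 80 mm cut-out in its middle, 11 mm deep; the yellow floor of it lies 14 mm above the worktop. It matches the label roll. No finger fits beside the seated thing: keep fingertips 13 mm or more above its underside. Origin: centre of the underside, below the cut-out's centre; z up, yaw of no matter.
- weight_tray: Fixed dark foam tile, 80 x 80 mm, 25 mm high, with one small round 52 mm cut-out in its middle, 11 mm deep; the yellow floor of it lies 14 mm above the worktop. It matches the larger brass weight. No finger fits beside the seated thing: keep fingertips 13 mm or more above its underside. Origin: centre of the underside, below the cut-out's centre; z up, yaw of no matter.
- stamp_tray: Fixed dark foam tile, 80 x 80 mm, 25 mm high, with one small rectangular 48 x 32 mm cut-out in its middle, 11 mm deep; the yellow floor of it lies 14 mm above the worktop. It matches the red stamp's foot. No finger fits beside the seated thing: keep fingertips 13 mm or more above its underside. Origin: centre of the underside, below the cut-out's centre; z up, x along the 48 mm side of the cut-out (stamp's y goes along it, either way).
- small_weight: Loose bystander: the smaller brass weight, 23 mm diameter, 28 mm high; leave it where it stands. Origin: centre of the underside, z up.
- blue_moistener: Loose bystander: round blue dish with a yellow sponge, 72 mm diameter, 30 mm high; leave it where it stands. Origin: centre of the underside, z up. (Fixed round the work: a wooden rail 90 mm high beyond y = 0.40 m, a beam at the front edge short of x = 0.34 m, a carton stack 245 mm high beyond x = 0.80 m.)
Not all that is in view belongs to the job. What is shaped like the white_roll but pink is not meant.

How it is judged:
At the end, for the whole second after the job is handed in: Each thing at rest on the floor of its own cut-out (underside 11 to 18 mm above the worktop), within 11 mm (stamp 12 mm) of its centre, upright within 0.1 rad; stapler along its cut-out within 0.2 rad, stamp foot within 0.5 rad; small weight and sponge dish upright, within 25 mm of where they began (horizontal distance between red_stapler and stapler_tray below 0.011 m and z of red_stapler in the frame of stapler_tray between 0.011 and 0.018 m and angle between each of red_stapler, white_roll, big_weight, red_stamp, small_weight, blue_moistener's own z axis and vertical below 0.1 rad and linear speed of each of red_stapler, white_roll, big_weight, red_stamp below 0.02 m/s and angular speed of each of red_stapler, white_roll, big_weight, red_stamp below 0.2 rad/s and horizontal distance between white_roll and roll_tray below 0.011 m and z of white_roll in the frame of roll_tray between 0.011 and 0.018 m and horizontal distance between big_weight and weight_tray below 0.011 m and z of big_weight in the frame of weight_tray between 0.011 and 0.018 m and horizontal distance between red_stamp and stamp_tray below 0.012 m and z of red_stamp in the frame of stamp_tray between 0.011 and 0.018 m and angle between the y axis of red_stapler and the x axis of stapler_tray, either way round below 0.2 rad and angle between the y axis of red_stamp and the x axis of stamp_tray, either way round below 0.5 rad and distance of each of small_weight, blue_moistener from where it was at the start of the episode below 0.025 m); the robot touches nothing.
It fails at once if the small brass weight or the sponge dish is pushed away, lifted or tipped over (distance of any of small_weight, blue_moistener from where it was at the start of the episode above 0.025 m or angle between any of small_weight, blue_moistener's own z axis and vertical above 0.3 rad).
It also fails if it takes over 112 s, if anything falls off the work surface, if the arm or the gripper's body presses on something with over 40 N, if the wrist force passes 120 N, or if a joint passes its speed limit or range.

## Robot

A 6-joint arm with a two-finger parallel gripper is mounted at the origin on a cart in front of the work surface, level with it; the furniture and walls round the work are solid. World frame = base frame: x ahead of the robot, y to its left, z up, the work surface at z = 0. Lengths are in m, angles in rad, forces in N, time in s.
With the tool pointing down it reaches from about 0.35 to 0.8 m from the base axis. Payload 7.3 kg.
Tool frame: the origin (TCP) lies between the finger pads; the fingertips stand 25 mm ahead of it and the grasp point (between the pads) lies 6 mm ahead of it (r.tip_extent is the distance from the TCP to the fingertips, in m); z points along the fingers, y is the direction in which the jaws open and shut (so a half turn about z gives the same grasp; the last joint's range is limited). The gripper opens to 85 mm and grips with 20 to 120 N. Pads are 22 mm wide; open, the fingers measure 114 mm over their backs; the gripper's body (76 mm by 85 mm) begins 54 mm behind the grasp point. The pads swing forward as they close: fully open they stand 13 mm farther back than shut.
Start: joints at [-1.395, 0.342, 1.524, -0, 1.275, -0.146], TCP at [0.166, -0.498, 0.221] pointing down, gripper open.
Joint ranges: [-2.53, 2.53], [-0.77, 2.02], [0.04, 2.7], [-1, 4.14], [0.28, 2.66], [-3.11, 3.11]. Speed limits (rad/s): [2.57, 2.57, 3.14, 3.14, 3.14, 3.14].

## Interface

Orientations are given as a unit quaternion [x, y, z, w].
In Python, from workcell import r, command_gripper, optics gives the robot as it stands. The module is installed in compiled form; this text tells all that it offers. Calls block until the motion is done:
- r.reach(position, orientation): joint-space move of the TCP to a pose.
- r.move_straight(position, orientation=None, speed=0.15, max_force=None): straight line of the TCP; orientation=None keeps the orientation; speed is the mean speed in m/s. With max_force (N) it stops when the force on the tool has changed by that much, and returns True; else False.
- r.movej(angles): joint-space move.
- command_gripper(opening, force=None): finger opening in m; force is the grip in N (None keeps the last); returns when the fingers have stopped.
- r.hold(seconds).
- r.solve_ik(position, orientation): joint angles nearest the present ones, or None.
- r.read_state(): the state.
- optics.get_image(name): name is "side" or "top"; returns (picture, depth): 480x640x3 uint8, red, green, blue; 480x640 float32, m along the optical axis (not along the pixel's ray), 0 where there is no reading.
- optics.camera_model(name): a dict with "K" (3x3 intrinsics, pixels), "k1" (the pictures are not rectified: a ray, as slopes to the right and down, at radius r is drawn at 1 + k1 r^2 times it, then the intrinsics apply), "R" (3x3) and "t" (3): a world point X has camera coordinates R X + t. Camera axes: x right, y down, z forward; pixel columns grow to the right and rows downward; lengths in m; the calibration is good to about 2 mm. A picture is of the moment at which its call begins. camera_model takes no time and is no camera call.
A pose or a line that the arm cannot do raises r.PlanningError and nothing moves.
- r.finish_job(): hands the job in, once; it reports no verdict.
The state is a dict: "time_s": time; "joint_positions": joint angles; "dq": joint speeds; "tau": joint torques, N m; "eef_pos": TCP position; "eef_rot": TCP orientation; "contact_force": force on the tool from outside, world axes, zero at the start; "torque": the same for the moment, N m; "grip_width": finger opening in m.
Only numpy, scipy, OpenCV 4.12 (cv2) and the standard library are available. Lean on these libraries where they do the work, as an engineer would, in place of code of your own. Each camera call takes 0.05 s, during which the arm holds its last target.

## Working session

There is one attempt and no reset: what is moved stays moved. The work goes in short steps, each a Python script; the robot and the scene stay as the last script left them, time stands still between calls to the robot, and variables do not carry over. Pictures are saved under pics/ and viewed, and the job is handed in when it is done.

```bash
mkdir -p pics
python3 - <<'E'
from workcell import r, command_gripper, optics
import cv2,numpy as np
for n in("top","side"):
    im,d=optics.get_image(n); cv2.imwrite(f"pics/{n}0.png",im[:,:,::-1]); np.save(f"{n}0.npy",d)
    m=optics.camera_model(n); print(n,m["K"],m["k1"],m["R"],m["t"], (d>0).mean())
print(r.read_state()["time_s"],r.read_state()["eef_rot"],r.tip_extent)
E
```

```text
top [[540.89372107   0.         318.57329957]
 [  0.         540.89372107 239.95741512]
 [  0.           0.           1.        ]] 0.017669573908816478 [[-0.01281756 -0.9999015   0.00571894]
 [-0.99712506  0.01235438 -0.07475951]
 [ 0.07468149 -0.00666074 -0.99718519]] [0.02304191 0.56534439 1.03133675] 0.99609375
side [[518.20731609   0.         317.15417351]
 [  0.         518.20731609 246.01152218]
 [  0.           0.           1.        ]] -0.06969704705541822 [[ 0.99548918  0.09482281 -0.00315153]
 [ 0.07146275 -0.7712669  -0.63248751]
 [-0.06240491  0.62940925 -0.77456415]] [-0.55039244  0.02076933  0.9260592 ] 0.9958528645833333
0.1 [ 9.87084523e-01  1.60198969e-01 -1.73870750e-05 -6.58848838e-04] 0.025
```

View pics/top0.png

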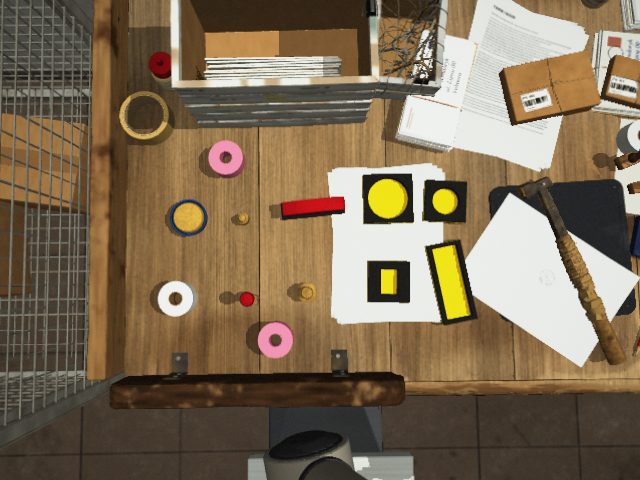

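View pics/side0.png

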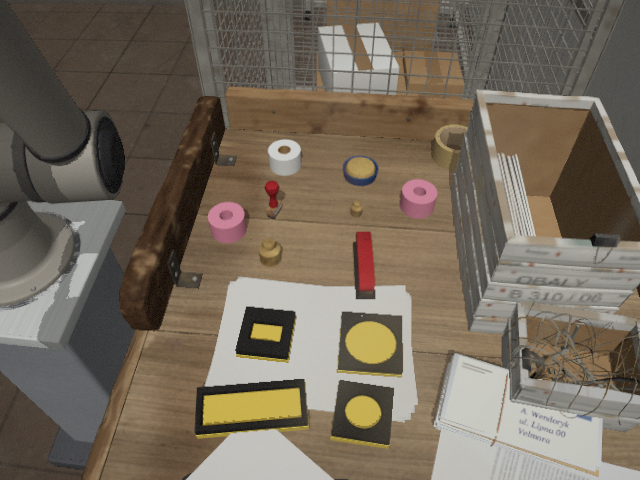

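```bash
cat > h.py <<'E'
import numpy as np,cv2
from workcell import r, command_gripper, optics
def und(m,uv):
    K=m["K"]; uv=np.asarray(uv,float).reshape(-1,2)
    D=np.array([m["k1"],0,0,0,0.])
    return cv2.undistortPoints(uv.reshape(-1,1,2),K,D).reshape(-1,2)
def cast(n,uv,z):
    m=optics.camera_model(n);p=und(m,uv);R,t=m["R"],m["t"]
    d=np.c_[p,np.ones(len(p))]@R; c=-R.T@t
    return c+d*((z-c[2])/d[:,2])[:,None]
def cloud(n,dep):
    m=optics.camera_model(n);v,u=np.mgrid[:480,:640]
    p=und(m,np.c_[u.ravel(),v.ravel()]);z=dep.ravel()[:,None].astype(float)
    X=(np.c_[p,np.ones(len(p))]*z-m["t"])@m["R"]
    X[z[:,0]<=0]=np.nan
    return X.reshape(480,640,3)
def proj(n,X):
    m=optics.camera_model(n)
    return cv2.projectPoints(np.asarray(X,float).reshape(-1,1,3),cv2.Rodrigues(m["R"])[0],m["t"],m["K"],np.array([m["k1"],0,0,0,0.]))[0].reshape(-1,2)
def blob(mask,seed,rad=60):
    n,l,st,c=cv2.connectedComponentsWithStats(mask.astype(np.uint8))
    best=min((i for i in range(1,n) if st[i,4]>25),key=lambda i:np.hypot(*(c[i]-seed)))
    return l==best
E
python3 - <<'E'
from h import *
import h
for n,s in(("top",[('stap',312,208),('roll',176,298),('bigw',307,291),('stamp',247,299),('smallw',243,218),('moist',188,217),('pink1',226,158),('pink2',275,340),('rtray',388,198),('wtray',445,201),('sttray',388,281),('stptray',450,281),('table',300,330),('paper',350,250)]),):
    X=cloud(n,np.load(n+"0.npy"))
    for k,u,v in s: print(k,np.round(X[v,u],4))
im=cv2.imread("pics/top0.png"); hsv=cv2.cvtColor(im,cv2.COLOR_BGR2HSV);H,S,V=[hsv[...,i].astype(int) for i in range(3)]
X=cloud("top",np.load("top0.npy"))
red=((H<8)|(H>172))&(S>150)&(V>60)
dark=(V<70)
yel=(H>22)&(H<36)&(S>180)&(V>120)
def rep(name,mask,z,rect):
    ct=max(cv2.findContours(mask.astype(np.uint8),cv2.RETR_EXTERNAL,cv2.CHAIN_APPROX_NONE)[0],key=cv2.contourArea)
    P=cast("top",ct.reshape(-1,2),z)[:,:2]
    (cx,cy),(w,h_),a=cv2.minAreaRect((P*1000).astype(np.float32))
    b=cv2.boxPoints(((cx,cy),(w,h_),a)); e=max((b[1]-b[0],b[2]-b[1]),key=np.linalg.norm)
    mom=cv2.moments((P*1000).astype(np.float32)); c=(mom['m10']/mom['m00'],mom['m01']/mom['m00'])
    print(name,"rect",np.round([cx,cy,w,h_],1),"long ang",round(np.degrees(np.arctan2(e[1],e[0])),1),"cent",np.round(c,1),"eqdiam",round(2*np.sqrt(abs(mom['m00'])/np.pi),1),"zmed",np.round(np.nanmedian(X[mask][:,2]),4),np.round(np.nanmax(X[mask][:,2]),4))
rep('stapler',blob(red,(312,208)),.047,1)
rep('stamp',blob(red,(247,299)),.065,1)
for k,s in(('rt',(388,198)),('wt',(445,201)),('spt',(388,281)),('stt',(450,281))):
    rep(k+' floor',blob(yel,s),.014,1)
    sel=np.zeros((480,640),bool);m=blob(yel,s);ys,xs=np.where(m)
    sel[ys.min()-30:ys.max()+30,xs.min()-30:xs.max()+30]=1
    rep(k+' tile',blob((dark&sel)|m,s),.025,1)
white=(S<45)&(V>150); rep('roll',blob(white,(176,298)),.040,0)
# height-based masks
hm=X[...,2]
for k,s,lo,z in(('bigw',(307,291),.012,.03),('smallw',(243,218),.01,.02),('moist',(188,217),.015,.03),('roll',(176,298),.03,.04),('pink1',(226,158),.03,.04),('pink2',(275,340),.03,.04),('stamp lo',(247,299),.008,.022),('stamp top',(247,299),.06,.075),('stapler',(312,208),.035,.047)):
    rep('H '+k,blob(hm>lo,s),z,0)
c=[im[170:350,140:340],im[150:340,330:490]]
cv2.imwrite("pics/c1.png",cv2.resize(c[0],None,fx=4,fy=3.3 and 4,interpolation=cv2.INTER_CUBIC)[:600,:800])
s=cv2.imread("pics/side0.png");cv2.imwrite("pics/c2.png",cv2.resize(s[130:280,200:400],None,fx=4,fy=4,interpolation=cv2.INTER_CUBIC))
E
```

```text
stap [0.6247 0.0278 0.0482]
roll [0.4564 0.2969 0.0009]
bigw [0.4674 0.0392 0.0442]
stamp [0.455  0.1483 0.0766]
smallw [0.6095 0.1617 0.0283]
moist [0.6124 0.2673 0.031 ]
pink1 [ 0.7351  0.1998 -0.0042]
pink2 [ 0.3716  0.1038 -0.004 ]
rtray [ 0.6471 -0.1218  0.0155]
wtray [ 0.64   -0.2343  0.0137]
sttray [ 0.4843 -0.1185  0.0134]
stptray [ 0.4828 -0.2392  0.0138]
table [3.908e-01 5.440e-02 1.000e-04]
paper [ 0.5461 -0.0459  0.0056]
stapler rect [629.9  25.8  27.2 119.8] long ang -84.7 cent [629.7  26.2] eqdiam 61.0 zmed 0.0449 0.0512
stamp rect [455.5 150.7  24.1  23.9] long ang 89.2 cent [455.1 150.8] eqdiam 24.6 zmed 0.0754 0.0817
rt floor rect [ 647.  -120.5   76.6   76. ] long ang 44.1 cent [ 647.  -120.6] eqdiam 76.7 zmed 0.0141 0.027
rt tile rect [ 645.2 -120.    96.9   96.4] long ang 0.4 cent [ 646.  -119.9] eqdiam 106.0 zmed 0.017 0.0305
wt floor rect [ 639.1 -232.2   47.3   49.8] long ang -1.8 cent [ 640.  -232.9] eqdiam 48.2 zmed 0.0143 0.0296
wt tile rect [ 638.1 -231.1   81.7   81.2] long ang 86.4 cent [ 638.9 -231.2] eqdiam 88.8 zmed 0.0236 0.0307
spt floor rect [ 484.3
[... 750 characters left out ...]
 70.   69.3] long ang 0.1 cent [613.1 267.4] eqdiam 69.5 zmed 0.0264 0.034
H roll rect [455.7 287.   67.8  63.9] long ang 89.2 cent [456.3 287.4] eqdiam 65.4 zmed 0.0394 0.0455
H pink1 rect [726.9 193.5  63.6  66.6] long ang -0.2 cent [726.8 193.6] eqdiam 65.3 zmed 0.0392 0.048
H pink2 rect [376.4 100.5  63.7  65.9] long ang -45.8 cent [376.6 100.5] eqdiam 64.9 zmed 0.0397 0.0455
H stamp lo rect [455.1 150.4  36.6  26.8] long ang 89.2 cent [454.5 152. ] eqdiam 30.6 zmed 0.0733 0.0817
H stamp top rect [455.9 149.4  23.9  23.6] long ang 89.2 cent [456.1 149.4] eqdiam 24.9 zmed 0.0752 0.0817
H stapler rect [630.6  25.9  27.3 120.1] long ang -84.7 cent [630.7  25.8] eqdiam 61.0 zmed 0.045 0.0512
```

View pics/c2.png

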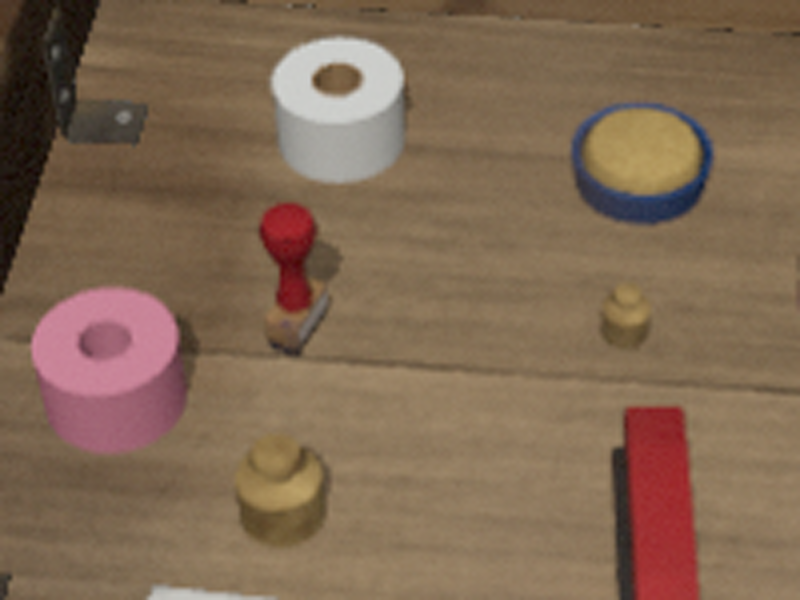

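View pics/c1.png

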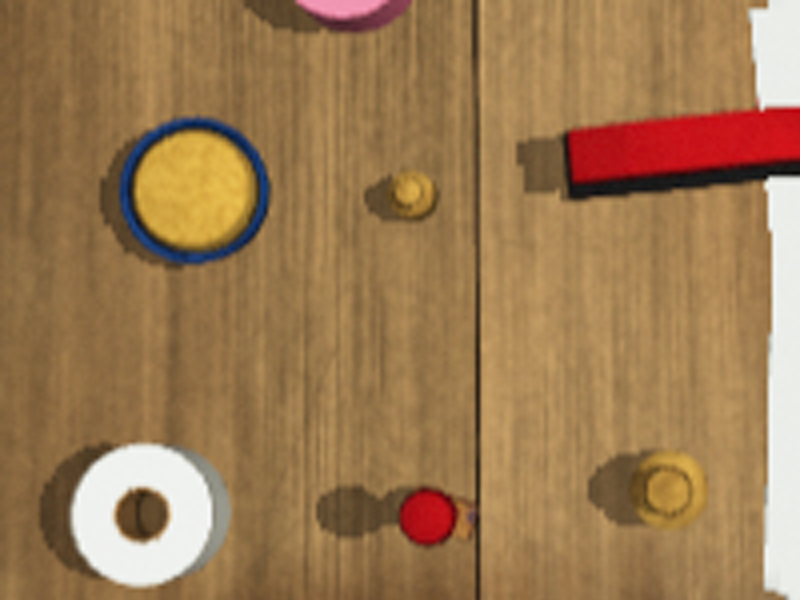

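Run:
```python
from h import *
s=cv2.imread("pics/side0.png");cv2.imwrite("pics/c3.png",cv2.resize(s[175:225,245:300],None,fx=12,fy=12,interpolation=cv2.INTER_CUBIC))
s=cv2.imread("pics/top0.png");cv2.imwrite("pics/c4.png",cv2.resize(s[275:325,220:280],None,fx=12,fy=12,interpolation=cv2.INTER_CUBIC))
for n in("side","top"):
    X=cloud(n,np.load(n+"0.npy")).reshape(-1,3)
    d=np.hypot(X[:,0]-.455,X[:,1]-.149)
    for lo,hi in((.004,.018),(.018,.03),(.06,.08)):
        P=X[(d<.035)&(X[:,2]>lo)&(X[:,2]<hi)]
        print(n,lo,len(P));print(np.round(P[np.argsort(P[:,0])]*1000).astype(int).tolist()[:50])
# side-view cross-check of big things: project estimate
for k,p in dict(stap=(.630,.026,.047),roll=(.457,.2875,.04),big=(.466,.040,.045),stamp=(.4555,.150,.075),small=(.611,.164,.028)).items(): print(k,proj("side",p).round(1))
```

```text
side 0.004 64
[[444, 138, 8], [445, 137, 6], [445, 136, 12], [445, 136, 16], [447, 136, 7], [447, 136, 10], [447, 136, 13], [447, 137, 17], [447, 136, 16], [449, 135, 12], [449, 135, 14], [450, 135, 17], [451, 135, 6], [451, 135, 9], [451, 135, 11], [451, 135, 14], [452, 136, 5], [453, 134, 10], [453, 135, 14], [453, 133, 13], [453, 135, 17], [455, 134, 8], [455, 134, 10], [455, 134, 13], [455, 133, 17], [456, 135, 6], [456, 134, 5], [457, 133, 11], [457, 133, 14], [457, 133, 17], [458, 133, 6], [459, 133, 9], [459, 135, 12], [459, 133, 12], [459, 133, 17], [460, 136, 5], [460, 136, 8], [460, 137, 13], [460, 136, 12], [461, 141, 6], [462, 140, 10], [462, 140, 16], [462, 138, 15], [462, 146, 7], [463, 144, 6], [463, 143, 13], [463, 143, 15], [464, 150, 5], [465, 146, 13], [465, 145, 16]]
side 0.018 110
[[443, 140, 19], [444, 137, 20], [445, 143, 21], [445, 142, 20], [446, 138, 21], [446, 137, 20], [446, 135, 19], [446, 145, 22], [447, 142, 20], [447, 141, 24], [447, 139, 21], [448, 137, 20], [448, 150, 26], [448, 147, 21], [448, 150, 28], [448, 146, 24], [448, 144, 21], [449, 146, 27]
[... 2623 characters left out ...]
], [446, 146, 79], [446, 152, 78], [446, 156, 77], [447, 140, 67], [447, 142, 71], [447, 143, 73], [448, 151, 72], [448, 160, 69], [448, 145, 75], [448, 147, 75], [448, 156, 72], [448, 149, 74], [448, 158, 72], [448, 154, 74], [448, 152, 76], [449, 140, 72], [449, 142, 72], [449, 143, 76], [449, 145, 76], [450, 148, 76], [450, 150, 76], [450, 152, 76], [450, 146, 78], [450, 156, 75], [450, 154, 76], [450, 158, 75], [450, 159, 76], [451, 138, 70], [451, 142, 73], [451, 139, 74], [451, 145, 77], [451, 147, 76], [451, 143, 78], [451, 156, 74], [451, 150, 76], [451, 160, 73], [451, 148, 77]]
stap [[364.4 255.6]]
roll [[283.4 150.5]]
big [[268.8 243. ]]
stamp [[271.2 185.2]]
small [[356.3 203.4]]
```

View pics/c3.png

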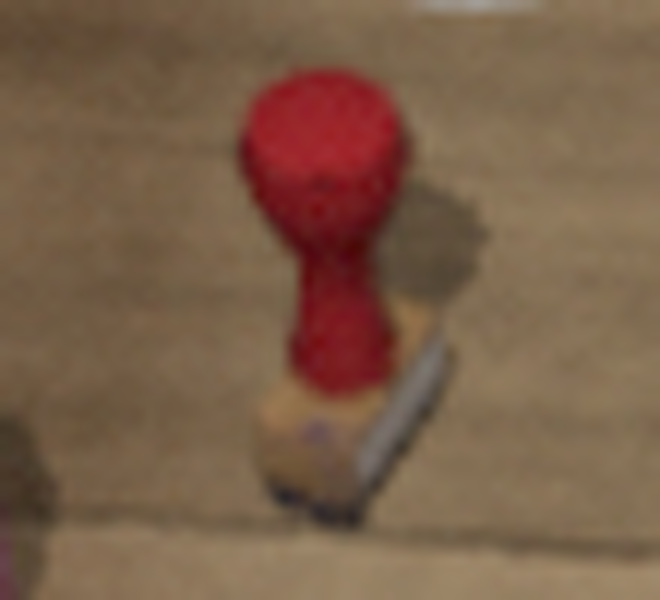

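View pics/c4.png

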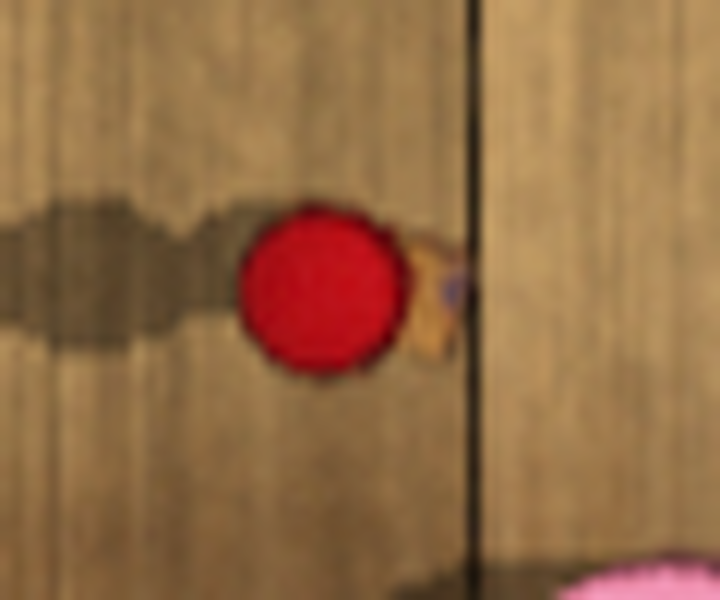

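Candidates in the top view:
- **Red:** stapler (312,208), stamp (247,299). The red knob at (160,65) is not meant.
- **Rolls:** white (176,298). Pink (226,158) and (275,340), and tape (145,115), are not meant.
- **Brass:** larger weight (307,291), 36 mm measured. The smaller at (243,218), 22 mm, is a bystander.

The crops confirm the choices. The stamp foot's short edge runs at about -18°. Next I'll touch an empty patch of the table to find the fingertip extent at different openings.

```bash
cat >> h.py <<'E'
from scipy.spatial.transform import Rotation as Ro
def quat(a):
    s,c=np.sin(a),np.cos(a)
    return Ro.from_matrix(np.array([[-s,c,0],[c,s,0],[0,0,-1.]])).as_quat()
def best(x,y,z,deg):
    o=[]
    for k in(0,1,-1):
        q=quat(np.radians(deg+180*k)); j=r.solve_ik([x,y,z],q)
        if j is not None: o.append((abs(j[5]),q,j))
    o.sort(key=lambda t:t[0]); return o[0][1],o[0][2]
def over(x,y,z,deg):
    q,j=best(x,y,z,deg); r.reach([x,y,z],q); return q
def st(m=""):
    s=r.read_state(); print(m,"t",round(s["time_s"],1),"tcp",np.round(s["eef_pos"],4),"F",np.round(s["contact_force"],1),"w",round(s["grip_width"],4),"q6",round(s["joint_positions"][5],2),flush=True)
E
python3 - <<'E'
from h import *
for n,p in dict(test=(.53,.1,90),roll=(.457,.2875,0),roll90=(.457,.2875,90),big=(.466,.04,90),stamp=(.456,.1505,-17),stap=(.63,.026,5.5),pr=(.6465,-.1205,0),pr90=(.6465,-.1205,90),pw=(.6395,-.2322,90),pst=(.4843,-.119,88.7),pstp=(.4817,-.24,100.7)).items():
    print(n,[np.round(best(p[0],p[1],z,p[2])[1],2).tolist() for z in (.2,.04)])
over(.53,.1,.15,90); st()
r.move_straight([.53,.1,.06],speed=.15)
for w in(.066,.038,.026):
    command_gripper(w); h=r.move_straight([.53,.1,.012],speed=.03,max_force=4); st(str((w,h)))
    r.move_straight([.53,.1,.05],speed=.1)
E
```

```text
test [[0.04, 0.39, 1.52, -0.0, 1.24, -1.53], [0.04, 0.58, 1.7, -0.0, 0.86, -1.53]]
roll [[0.42, 0.39, 1.52, -0.0, 1.24, 0.42], [0.42, 0.58, 1.7, -0.0, 0.86, 0.42]]
roll90 [[0.42, 0.39, 1.52, -0.0, 1.24, -1.15], [0.42, 0.58, 1.7, -0.0, 0.86, -1.15]]
big [[-0.08, 0.26, 1.71, -0.0, 1.18, 1.49], [-0.08, 0.48, 1.9, -0.0, 0.76, 1.49]]
stamp [[0.16, 0.28, 1.68, -0.0, 1.19, 0.46], [0.16, 0.5, 1.87, -0.0, 0.77, 0.46]]
stap [[-0.08, 0.55, 1.24, -0.0, 1.35, -0.18], [-0.08, 0.71, 1.43, -0.0, 1.0, -0.18]]
pr [[-0.3, 0.61, 1.15, -0.0, 1.39, -0.3], [-0.3, 0.75, 1.34, -0.0, 1.05, -0.3]]
pr90 [[-0.3, 0.61, 1.15, -0.0, 1.39, 1.27], [-0.3, 0.75, 1.34, -0.0, 1.05, 1.27]]
pw [[-0.46, 0.65, 1.07, -0.0, 1.42, 1.11], [-0.46, 0.79, 1.26, -0.0, 1.09, 1.11]]
pst [[-0.39, 0.31, 1.63, -0.0, 1.2, 1.2], [-0.39, 0.52, 1.82, -0.0, 0.8, 1.2]]
pstp [[-0.6, 0.38, 1.52, -0.0, 1.24, 0.78], [-0.6, 0.58, 1.71, -0.0, 0.86, 0.78]]
 t 2.6 tcp [0.5302 0.0992 0.1501] F [-0.3 -0.2 -0.3] w 0.0851 q6 -1.53
(0.066, False) t 5.4 tcp [0.5301 0.1    0.0122] F [-0.2 -0.8  0.6] w 0.0661 q6 -1.53
(0.038, False) t 7.8 tcp [0.5302 0.1    0.0122] F [0.3 0.4 0.1] w 0.038 q6 -1.53
(0.026, False) t 10.0 tcp [0.5301 0.1    0.0122] F [-0.4 -0.1 -0.2] w 0.0258 q6 -1.53
```

Run:
```python
from h import *
r.move_straight([.53,.1,.028],speed=.1)
im,d=optics.get_image("side"); print(proj("side",[.53,.1,.028]))
cv2.imwrite("pics/s1.png",cv2.resize(im[100:260,240:440,::-1],None,fx=3.75,fy=3.75,interpolation=cv2.INTER_CUBIC))
X=cloud("side",d).reshape(-1,3)
P=X[(abs(X[:,0]-.53)<.02)&(abs(X[:,1]-.1)<.05)]
print(np.histogram(P[:,2],bins=np.arange(-.01,.1,.005)))
```

```text
[[309.72830529 225.93890213]]
(array([  0, 300, 398,   0,   0,   0,   0,   0,   0,   4,  14,  23,  24,
        28,  13,   5,   0,   1,   6,  20,  28]), array([-0.01 , -0.005,  0.   ,  0.005,  0.01 ,  0.015,  0.02 ,  0.025,
        0.03 ,  0.035,  0.04 ,  0.045,  0.05 ,  0.055,  0.06 ,  0.065,
        0.07 ,  0.075,  0.08 ,  0.085,  0.09 ,  0.095]))
```

View pics/s1.png

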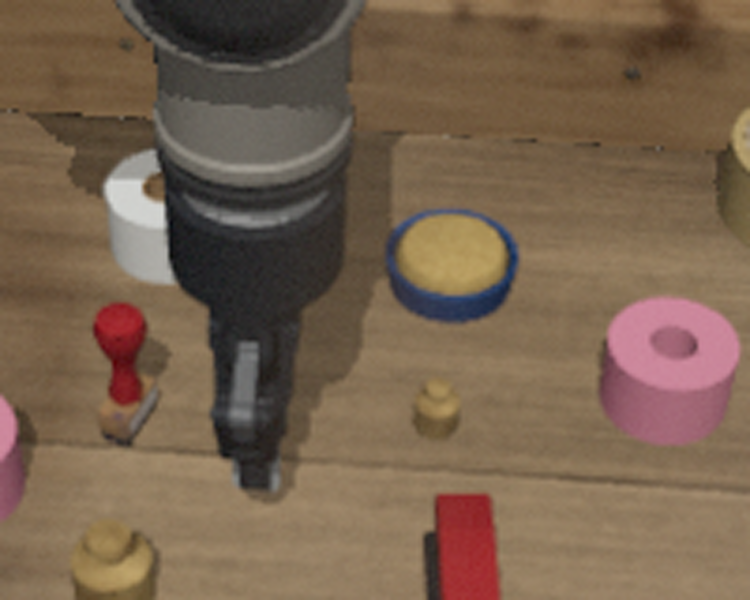

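The fingertips look about 35 mm higher than the TCP figure implies. I'll find the table by lowering under force control.

Run:
```python
from h import *
st()
h=r.move_straight([.53,.1,-.02],speed=.03,max_force=4); st(str(h))
im,d=optics.get_image("side")
im2,d2=optics.get_image("top")
cv2.imwrite("pics/s2.png",np.hstack([cv2.resize(a[...,::-1],None,fx=2.5,fy=2.5,interpolation=cv2.INTER_CUBIC) for a in(im[160:320,240:400],im2[180:340,200:360])]))
X=cloud("side",d).reshape(-1,3)
P=X[(abs(X[:,0]-.53)<.02)&(abs(X[:,1]-.1)<.05)]
print(np.histogram(P[:,2],bins=np.arange(-.01,.1,.005))[0])
print(proj("side",[[.53,.08,.0],[.53,.09,0]]),r.solve_ik([.53,.1,.0],quat(np.pi/2)))
print(r.read_state()["joint_positions"])
```

```text
t 10.9 tcp [0.5298 0.1    0.0277] F [-0.5 -0.3  0.4] w 0.0259 q6 -1.53
True t 12.1 tcp [ 0.5298  0.1    -0.0101] F [-1.2 -0.1  6.4] w 0.026 q6 -1.53
[  0 191 272  16  27  16  16  10   1   0   3  12  29  14   7  29  41  21
  17  22  32]
[[308.80590592 244.33237111]
 [309.37871485 240.13486368]] [ 4.43572574e-02  6.41793641e-01  1.72975060e+00 -4.44089210e-16
  7.70048412e-01 -1.52643907e+00]
[ 4.43853428e-02  6.58559366e-01  1.73497703e+00 -1.44098554e-06
  7.48596281e-01 -1.52643299e+00]
```

View pics/s2.png

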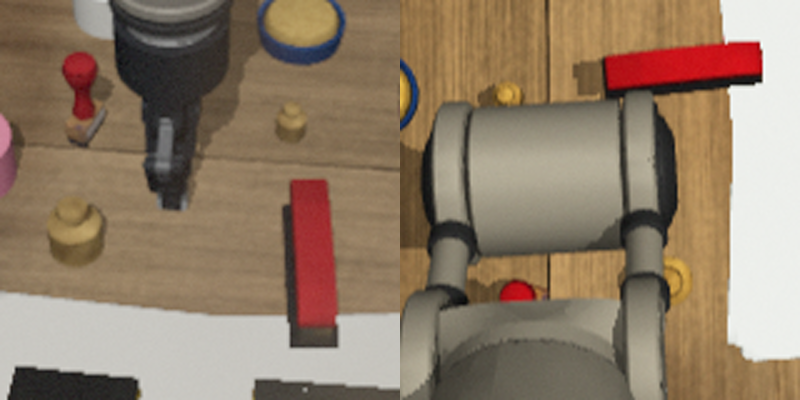

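Run:
```python
from h import *
for w in(.038,.066):
    r.move_straight([.53,.1,.01],speed=.15)
    command_gripper(w); h=r.move_straight([.53,.1,-.035],speed=.04,max_force=4); st(str((w,h)))
r.move_straight([.53,.1,.05],speed=.2)
command_gripper(.085)
q=over(.456,.1505,.12,-17); st("over stamp")
im,d=optics.get_image("side"); cv2.imwrite("pics/s3.png",cv2.resize(im[60:260,190:410,::-1],None,fx=3,fy=3,interpolation=cv2.INTER_CUBIC))
```

```text
(0.038, True) t 13.4 tcp [ 0.53    0.1    -0.0112] F [-1.6 -0.2  8.8] w 0.0378 q6 -1.53
(0.066, True) t 14.8 tcp [ 0.5299  0.1    -0.0165] F [-1.2 -0.8  5.9] w 0.0661 q6 -1.53
over stamp t 17.3 tcp [0.456  0.1504 0.1199] F [ 0.1 -0.1 -0.7] w 0.0851 q6 0.45
```

View pics/s3.png

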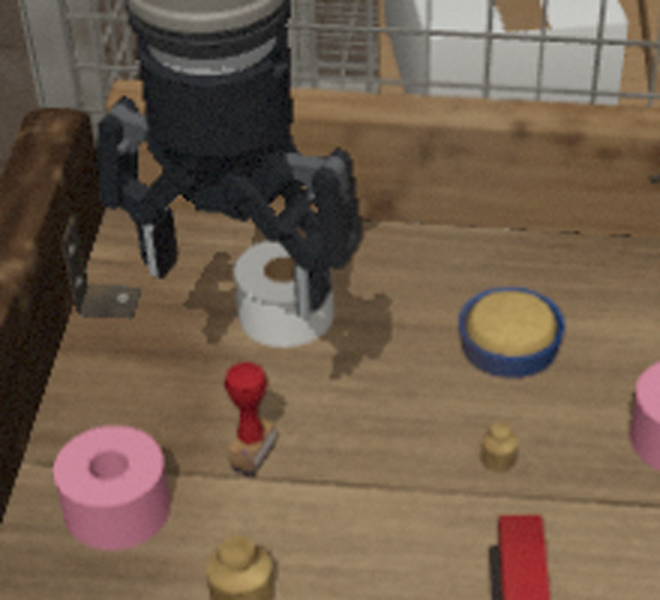

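```bash
cat >> h.py <<'E'
def pick(x,y,deg,z,w,force=50,open_=.085):
    q=over(x,y,.14,deg); command_gripper(open_)
    st("over"); h=r.move_straight([x,y,z],q,speed=.2,max_force=15); st("down %s"%h)
    command_gripper(w,force); st("gripped")
    r.move_straight([x,y,.14],q,speed=.2); st("lifted")
def place(x,y,deg,z,open_):
    q=over(x,y,.14,deg); st("over tray")
    r.move_straight([x,y,z+.02],q,speed=.2)
    h=r.move_straight([x,y,z],q,speed=.05,max_force=10); st("placed %s"%h)
    command_gripper(open_); 
    r.move_straight([x,y,.14],q,speed=.2); st("up")
E
python3 - <<'E'
from h import *
print(proj("side",[.456,.1505,.141]))
q=quat(0)
pick(.456,.1505,-17,.038,.018)
im,d=optics.get_image("side"); cv2.imwrite("pics/s4.png",cv2.resize(im[60:260,190:410,::-1],None,fx=3,fy=3,interpolation=cv2.INTER_CUBIC))
E
```

```text
[[268.80103269 157.11553917]]
over t 17.9 tcp [0.4556 0.1504 0.1393] F [ 0.3 -0.2  0.2] w 0.0848 q6 0.46
down False t 18.5 tcp [0.4564 0.1506 0.0384] F [-0.4 -0.7  0.3] w 0.0853 q6 0.46
gripped t 19.1 tcp [0.4564 0.1506 0.0387] F [-0.9 -0.6  4.6] w 0.0238 q6 0.46
lifted t 19.8 tcp [0.4554 0.1504 0.1392] F [-0.4 -0.5 -0.5] w 0.0236 q6 0.46
```

View pics/s4.png

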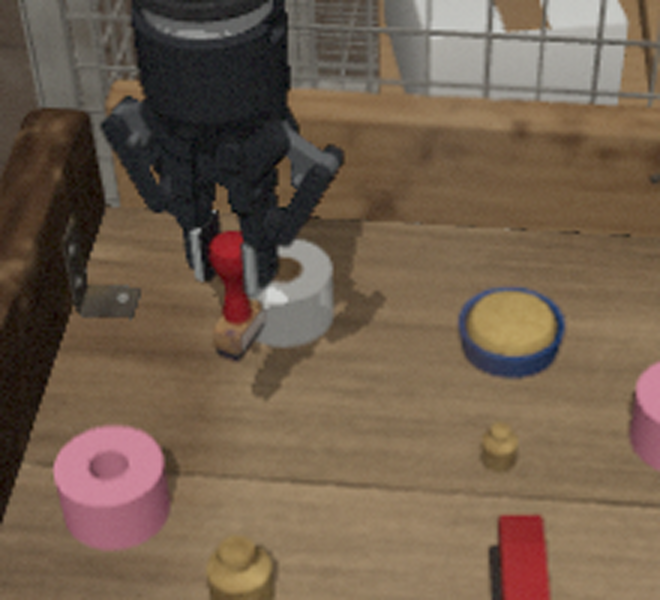

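The stamp is lifted upright, with the handle between the pads. Now placing it.

Run:
```python
from h import *
place(.4842,-.1187,88.7,.0535,.06)
q=over(.466,.0402,.14,90)
im,d=optics.get_image("side"); cv2.imwrite("pics/s5.png",cv2.resize(im[200:460,180:440,::-1],None,fx=2.3,fy=2.3,interpolation=cv2.INTER_CUBIC))
```

```text
over tray t 20.9 tcp [ 0.484  -0.1178  0.1395] F [ 0.2  0.2 -0.3] w 0.0238 q6 1.2
placed False t 21.9 tcp [ 0.4841 -0.1187  0.0533] F [-0.5  0.   0. ] w 0.0239 q6 1.2
up t 22.9 tcp [ 0.4837 -0.1185  0.1394] F [ 0.   0.6 -0. ] w 0.0598 q6 1.2
```

View pics/s5.png

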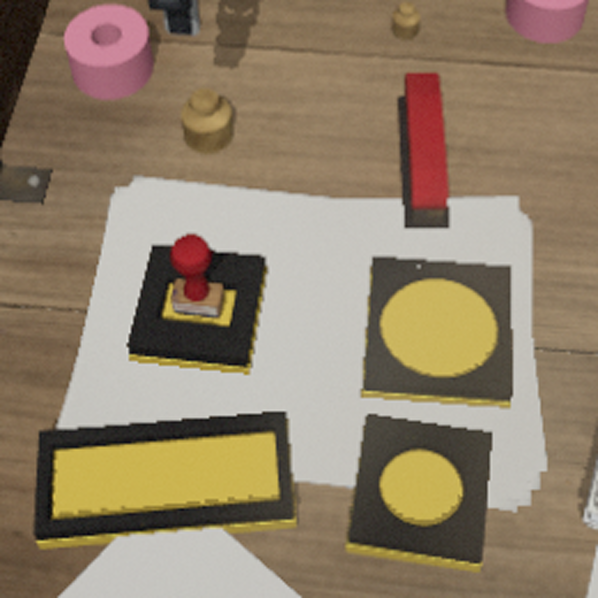

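The stamp sits in its cut-out, aligned. The weight and roll are next.

Run:
```python
from h import *
pick(.466,.0402,90,.005,.028)
place(.6395,-.2322,90,.0203,.065)
pick(.4568,.2877,0,-.0005,.055)
im,d=optics.get_image("side"); cv2.imwrite("pics/s6.png",im[...,::-1])
```

```text
over t 24.3 tcp [0.466  0.0402 0.14  ] F [0.6 0.1 0.9] w 0.0849 q6 1.49
down False t 25.1 tcp [0.4666 0.0402 0.0057] F [ 0.7 -0.5  1.1] w 0.0848 q6 1.49
gripped t 25.6 tcp [0.4664 0.0404 0.0059] F [-1.3  1.9  7.6] w 0.0366 q6 1.49
lifted t 26.4 tcp [0.4649 0.0402 0.1388] F [ 0.2 -0.1 -6.3] w 0.0367 q6 1.49
over tray t 27.6 tcp [ 0.6392 -0.2307  0.1394] F [-0.7  0.2 -5.7] w 0.0371 q6 1.11
placed True t 28.7 tcp [ 0.6392 -0.2321  0.02  ] F [-1.   0.9  4.2] w 0.037 q6 1.11
up t 29.9 tcp [ 0.6388 -0.2318  0.1387] F [-0.  -0.2  0.8] w 0.0651 q6 1.11
over t 32.2 tcp [0.457  0.2874 0.14  ] F [-0.1 -0.4 -0.1] w 0.0849 q6 0.42
down False t 33.1 tcp [4.575e-01 2.880e-01 4.000e-04] F [-0.3 -0.2  0.2] w 0.085 q6 0.42
gripped t 33.4 tcp [0.4579 0.2882 0.0014] F [-0.7 -0.8  5.6] w 0.0645 q6 0.42
lifted t 34.2 tcp [0.4561 0.2874 0.1391] F [ 0.1 -0.3 -1.7] w 0.0646 q6 0.42
```

View pics/s6.png

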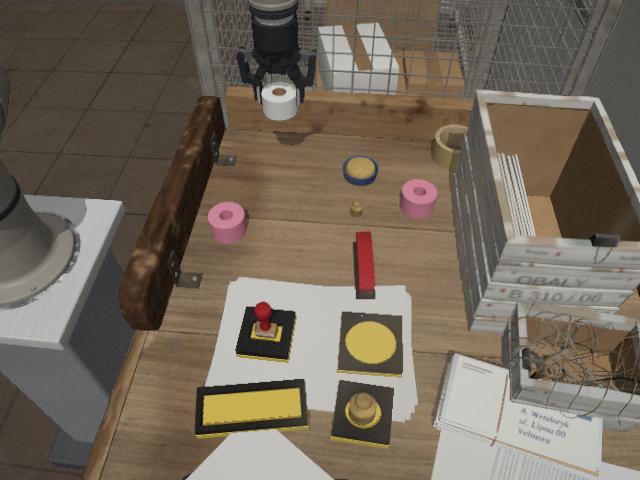

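The weight is seated at (363,408) and the roll is held upright at (280,102). Now the roll and stapler.

Run:
```python
from h import *
place(.6467,-.1203,0,.0158,.085)
pick(.6303,.0262,5.3,.019,.016,force=60,open_=.06)
im,d=optics.get_image("side"); cv2.imwrite("pics/s7.png",im[...,::-1])
```

```text
over tray t 35.9 tcp [ 0.6467 -0.1188  0.14  ] F [-0.1  0.6 -1.2] w 0.0642 q6 -0.3
placed True t 37.1 tcp [ 0.6464 -0.1203  0.0155] F [-1.6 -0.   4.9] w 0.0644 q6 -0.3
up t 38.2 tcp [ 0.646  -0.1201  0.1387] F [ 0.7 -0.6  0. ] w 0.0849 q6 -0.3
over t 39.2 tcp [0.6304 0.0253 0.1399] F [ 0.6  0.5 -0. ] w 0.0599 q6 -0.17
down False t 40.0 tcp [0.6312 0.0261 0.0201] F [0.7 0.2 0.4] w 0.0605 q6 -0.17
gripped t 40.4 tcp [0.6315 0.0262 0.0207] F [-1.  -0.3  6. ] w 0.0246 q6 -0.17
lifted t 41.1 tcp [0.6292 0.0263 0.1384] F [ 0.1  0.1 -3.5] w 0.0245 q6 -0.17
```

View pics/s7.png

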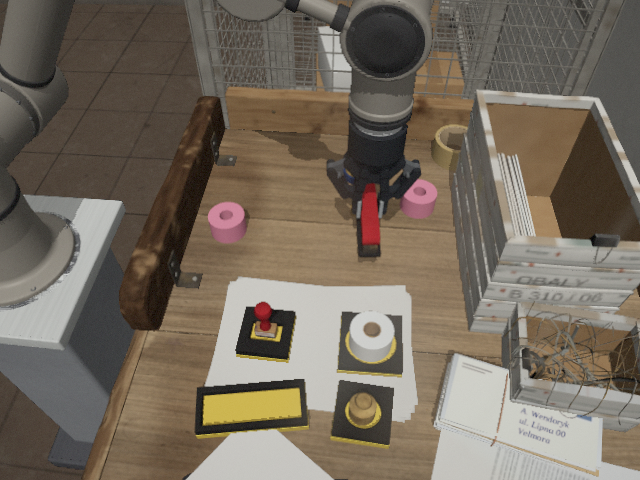

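Run:
```python
from h import *
place(.4817,-.2395,100.7,.035,.05)
r.reach([.35,-.40,.2],quat(np.pi/2)); r.hold(.3); st()
for n in("top","side"):
    im,d=optics.get_image(n); cv2.imwrite(f"pics/{n}9.png",im[...,::-1]); np.save(f"{n}9.npy",d)
X=cloud("top",np.load("top9.npy"))
hm=X[...,2]
im=cv2.imread("pics/top9.png"); hsv=cv2.cvtColor(im,cv2.COLOR_BGR2HSV);H,S,V=[hsv[...,i].astype(int) for i in range(3)]
red=((H<8)|(H>172))&(S>150)&(V>60)
def rep(k,m,z):
    ct=max(cv2.findContours(m.astype(np.uint8),cv2.RETR_EXTERNAL,cv2.CHAIN_APPROX_NONE)[0],key=cv2.contourArea)
    P=(cast("top",ct.reshape(-1,2),z)[:,:2]*1000).astype(np.float32)
    (cx,cy),(w,h_),a=cv2.minAreaRect(P); b=cv2.boxPoints(((cx,cy),(w,h_),a)); e=max((b[1]-b[0],b[2]-b[1]),key=np.linalg.norm)
    zz=X[m][:,2]*1000
    print(k,np.round([cx,cy,w,h_],1),"ang",round(np.degrees(np.arctan2(e[1],e[0])),1),"z med/p90",np.round(np.nanpercentile(zz,[50,90]),1))
def near(lo,p,rad): return (hm>lo)&(np.hypot(X[...,0]-p[0],X[...,1]-p[1])<rad)
rep("stapler",red&near(.045,(.482,-.24),.09),.061)
rep("roll",near(.045,(.6465,-.12),.05),.054)
rep("weight",near(.034,(.6395,-.232),.035),.044)
rep("stamp",red&near(.07,(.484,-.119),.03),.085)
rep("small",near(.01,(.611,.164),.03),.02)
rep("moist",near(.015,(.613,.267),.05),.03)
print("trays: stt 481.7 -239.5 10.7; rt 646.7 -120.3; wt 639.5 -232; spt 484.2 -118.7; small 611 164; moist 612.6 267.5")
```

```text
over tray t 42.3 tcp [ 0.4821 -0.2389  0.1397] F [-0.1 -0.4 -2.3] w 0.0247 q6 0.78
placed True t 43.4 tcp [ 0.4816 -0.2394  0.0346] F [-0.   0.4  5.1] w 0.0246 q6 0.78
up t 44.4 tcp [ 0.4811 -0.2391  0.1391] F [-0.4 -0.8 -1. ] w 0.0501 q6 0.78
 t 47.5 tcp [ 0.3501 -0.3999  0.2   ] F [0.  0.2 0.3] w 0.0501 q6 -2.57
stapler [ 482.3 -238.6  119.7   27.6] ang 11.0 z med/p90 [59.6 62.4]
roll [ 645.2 -118.5   64.5   65.2] ang -1.1 z med/p90 [53.7 56. ]
weight [ 638.5 -230.8   38.4   36.7] ang 89.3 z med/p90 [45.2 59.2]
stamp [ 484.3 -118.9   24.3   24.5] ang -46.1 z med/p90 [89.6 92.3]
small [611.  164.3  22.3  20.6] ang 44.4 z med/p90 [19.2 28.7]
moist [612.6 267.5  70.   69.3] ang 0.1 z med/p90 [26.2 30. ]
trays: stt 481.7 -239.5 10.7; rt 646.7 -120.3; wt 639.5 -232; spt 484.2 -118.7; small 611 164; moist 612.6 267.5
```

View pics/top9.png

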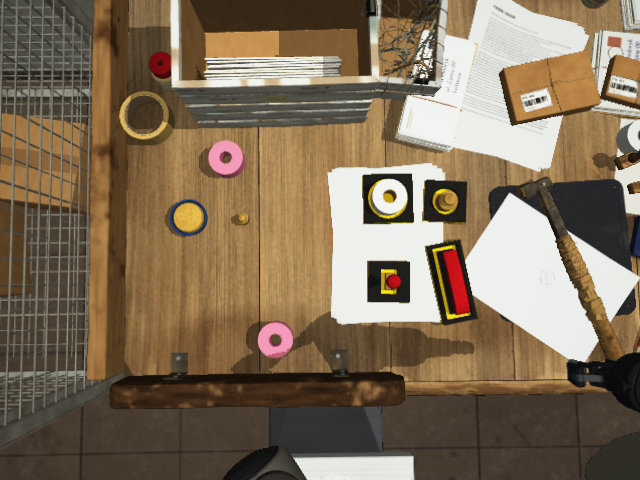

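View pics/side9.png

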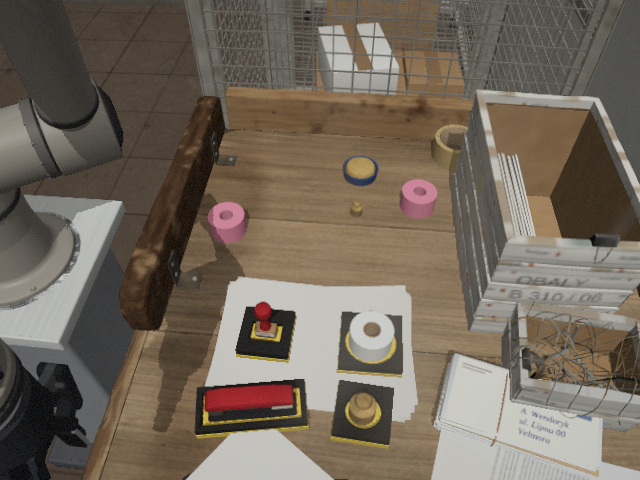

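The final views show all four seated, with offsets of 2 mm or less and top heights as expected. The top view has the roll at (389,197), weight at (446,201), stamp at (393,282) and stapler at (455,282). The arm is clear.

```bash
python3 -c "
from h import *
st(); r.finish_job()"
```

```text
t 47.6 tcp [ 0.35 -0.4   0.2 ] F [-0.4 -0.7 -0.3] w 0.0496 q6 -2.57
the job is handed in; nothing more can be done
```

All four things are in their matching trays, released, and the job was handed in at about 47.6 s; no verdict is reported back.

- **Placing:** in the last pictures each thing measured within about 2–3 mm of its cut-out's centre. Their tops stood about 60 mm (stapler), 54 (roll), 59 (weight) and 90–92 (stamp) above the worktop, as they should when resting on the cut-out floor. The stapler was about 0.3° off its tray's axis. The stamp foot looked aligned in the side view but I did not measure its final angle.
- **Bystanders:** the small weight and the sponge dish measured the same positions as at the start. The arm was clear of everything, with a force reading near 0.
- **What disagreed:** the reported TCP height did not match the stated fingertip reach. The fingertips stood about 33 mm higher than it implied, seen in the side view and confirmed by three light touches on bare table. I used the touched heights for every grasp and placing. Sideways, the one check in the side view agreed to about 2 px.

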